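Open the card loader's sprung follower for refilling and hold it back

ROBOT

A 6-joint arm with a two-finger parallel gripper is mounted at the origin on the work surface. World frame = base frame: x ahead of the robot, y to its left, z up, the work surface at z = 0. Lengths are in m, angles in degrees, forces in N, time in s.
With the tool pointing down it reaches from about 0.4 to 0.825 m from the base axis. Payload 7 kg.
Tool frame: the origin (TCP) lies midway between the tips of the shut fingers; the grasp point (between the pads) lies 19 mm behind it; z points along the fingers, y is the direction in which the jaws open and shut (so a half turn about z gives the same grasp; the last joint's range is limited). The gripper opens to 88 mm and grips with 3 to 60 N. Pads are 19 mm wide; open, the fingers measure 130 mm over their backs; the gripper's body (78 mm by 193 mm) begins 47 mm behind the grasp point.
Start: joints at [-47.607, 20.546, 0.682, 0, -70.136, -16.507], TCP at [0.295, -0.607, 0.227] pointing down, gripper open.
Joint ranges: [-176.03, 176.03], [-82.01, 121.73], [-58.28, 71.71], [-173.87, 95.51], [-174.79, -0.11], [-173.66, 173.66]. Speed limits (degrees/s): [136.94, 136.94, 172.46, 180, 180, 180].

INTERFACE

Orientations are given as a 3x3 rotation matrix whose columns are the frame's x, y, z axes.
In Python, from rig import robot gives the robot as it stands. Calls block until the motion is done:
- robot.goto(position, orientation): joint-space move of the TCP to a pose.
- robot.servo_line(position, ori=None, speed=0.15): straight line of the TCP; ori=None keeps the orientation; speed is the mean speed in m/s.
- robot.movej(angles): joint-space move.
- robot.move_gripper(opening): opening from 0.0 (shut) to 1.0 (fully open); the grip force is fixed at half the most; returns when the fingers have stopped.
- robot.dwell(seconds).
- robot.ik(position, orientation): joint angles nearest the present ones, or None.
- robot.grab_frame(name): name is "scene" or "side" or "wrist"; returns (picture, depth): 400x640x3 uint8, red, green, blue; 400x640 float32, m along the optical axis (not along the pixel's ray), 0 where there is no reading.
- robot.camera_info(name): a dict with "vfov" (degrees; the focal length in pixels is half the picture's height over the tangent of half this angle, whatever the lens; pixels are square), "cx", "cy" (the principal point, pixels), "k1" (the pictures are not rectified: a ray, as slopes to the right and down, at radius r is drawn at 1 + k1 r^2 times it, then the intrinsics apply), "view" (4x4, takes a point from world to camera coordinates); the wrist camera has in their place "T_tool_cam" (4x4, takes a point from camera to tool coordinates, whose origin is the TCP and whose axes are the flange's). Camera axes: x right, y down, z forward; pixel columns grow to the right and rows downward; lengths in m; the calibration is good to about 2 mm. A picture is of the moment at which its call begins: read the wrist's pose just before it. camera_info takes no time and is no camera call.
A pose or a line that the arm cannot do raises robot.Unreachable and nothing moves.
- robot.job_done(): hands the job in, once; it reports no verdict.
Readings, each from a call of its own:
- robot.read_t(): time.
- robot.read_qpos(): joint angles.
- robot.read_qvel(): joint speeds.
- robot.read_effort(): joint torques, N m.
- robot.read_position(): TCP position.
- robot.read_tcp_rot(): TCP orientation.
- robot.read_force(): force on the tool from outside, world axes, zero at the start.
- robot.read_ft_torque(): the same for the moment, N m.
- robot.read_grip_width(): opening from 0.0 (shut) to 1.0 (fully open).
Only numpy, scipy, OpenCV 4.12 (cv2) and the standard library are available. Lean on these libraries where they do the work, as an engineer would, in place of code of your own. Each camera call takes 0.05 s, during which the arm holds its last target.

TASK

The test-card loader on the bench is to be refilled by a colleague. First turn its black selector knob to the loading position, the one marked by a long bar (the other positions have round dots), and leave it there; then push the sprung upright follower plate in the card channel back towards the grey spring housing at the channel's rear, past the click of its ratchet pawl and further on, close to its rear stop. Finish while still holding the plate back there with the gripper, pressing against its spring rather than letting it rest on the pawl, and leave the card rack, the tube bin and the tube rack where they stand.

Things in the scene. Friction and masses are not known exactly. Their poses are not given: they have to be found in the camera images.
- loader: Fixed card loader on a grey base 270 x 275 x 30 mm (x, y, z); origin at the centre of its underside, x from the card channel's front to its rear, y left, z up. Channel: y = 65 mm, 78 wide inside, x = -121 to 70, wall tops 62 to 66 mm high. White control panel around x = -30, y = -72, top 65 mm high; housings at x = 55 to 125 are 80 mm high. Pawl and post: y = 115 to 135, x = -54 to 0, 92 mm high.
- selector (a joint): Angle of the black selector knob, rad; grows clockwise seen from above. Click positions 0, 0.6, 1.2, 1.8 (end stops at 0 and 1.8). The loading position, with the long black radial bar, is 1.2; the others have round dots. Starts at 0 or 0.6. Spring detents pull it to the nearest position when let go; leaving one takes about 0.055 N m.
- knob_grip (a point): On the knob's axis, 95 mm above the bench; turns with the knob. Knob: disc of 48 mm diameter, its top 16 mm below this point, carrying an upright bar 44 x 14 mm, its top 12 mm above this point. x axis along the bar to its pointer end (white line), z up. At joint value q the pointer lies 0.9 - q rad counterclockwise (from above) from the loader's x axis.
- follower (a joint): Travel of the follower plate, m: 0 at rest (forward), growing to the rear (+x of the loader), rear stop at 0.060. Spring: 6 N at 0, 12 N at 0.060. From about 0.025 the pawl rides up its tooth (up to about 3 N more) and clicks in behind it at 0.040; let go after that, the plate comes to rest on the pawl at about 0.039. Held open means beyond 0.046.
- push_face (a point): On the follower plate's front face (to be pushed along +x of the loader), mid-width, 90 mm above the bench, 18 mm below its top edge; axes as the loader's; moves with the plate. Upright aluminium plate 72 mm wide (y), 12 mm thick (to +x of this point), 34 to 108 mm above the bench. The channel ahead of it is empty for 76 mm at rest; 40 mm stay free behind it.
- card_rack: White open holder with six upright test cards, 100 x 84 x 61 mm; origin at the centre of its underside. To be left where it stands.
- tube_bin: Yellow open tray with capped tubes lying in it, 160 x 115 x 50 mm; origin at the centre of its underside. To be left where it stands.
- tube_rack: Metal tube rack with rows of dark holes and a few capped tubes, 70 x 180 x 40 mm (tubes up to 94 mm); origin at the centre of its underside. To be left where it stands.

How it is judged:
By the outcome, as a careful person would: the job done as asked, in the order asked, and still so for the second after the job is handed in, while the arm keeps its last pose, push and grip.
It also fails if it takes over 54 s, if anything falls off the work surface, if the arm or the gripper's body presses on something with over 40 N, if the wrist force passes 120 N, or if a joint passes its speed limit or range.

## Working session

There is one attempt and no reset: what is moved stays moved. The work goes in short steps, each a Python script; the robot and the scene stay as the last script left them, time stands still between calls to the robot, and variables do not carry over. Pictures are saved under pics/ and viewed, and the job is handed in when it is done.

```bash
ls; mkdir -p pics; python3 - <<'E'
from rig import robot
import cv2,numpy as np
print(robot.read_t())
for n in ["scene","side","wrist"]:
    p,d=robot.grab_frame(n); cv2.imwrite(f"pics/{n}0.png",p[:,:,::-1]); np.save(f"pics/{n}0.npy",d)
    print(n,robot.camera_info(n),(d>0).mean())
E
```

```text
pics
0.0
scene {'vfov': 42.42486182818341, 'cx': 312.9513290521344, 'cy': 194.14709364670372, 'k1': -0.16675823938348436, 'view': array([[-0.67372265,  0.73892334, -0.00949181,  0.31801994],
       [ 0.4028811 ,  0.35650363, -0.84296618, -0.13692758],
       [-0.61950352, -0.57174948, -0.53788281,  1.9195767 ],
       [ 0.        ,  0.        ,  0.        ,  1.        ]])} 0.99312890625
side {'vfov': 57.24972590486129, 'cx': 315.24260779295787, 'cy': 202.6067538881909, 'k1': -0.013105963652028471, 'view': array([[-0.99984611,  0.0055311 , -0.01664835,  0.47417308],
       [ 0.01664325,  0.5991018 , -0.80049987,  0.05261182],
       [ 0.00554641, -0.80065376, -0.59910166,  1.35255739],
       [ 0.        ,  0.        ,  0.        ,  1.        ]])} 0.9959609375
wrist {'vfov': 59.49789737645711, 'cx': 325.1105730075017, 'cy': 193.08979256448671, 'k1': -0.04319134132722772, 'T_tool_cam': array([[-1.79390078e-03, -9.68720470e-01, -2.48148006e-01,
         6.67910208e-02],
       [ 9.99997805e-01, -1.46921331e-03, -1.49362403e-03,
        -6.07899301e-04],
       [ 1.08232182e-03, -2.48150141e-01,  9.68720979e-01,
        -1.58415594e-01],
       [ 0.00000000e+00,  0.00000000e+00,  0.00000000e+00,
         1.00000000e+00]])} 0.990984375
```

View pics/scene0.png

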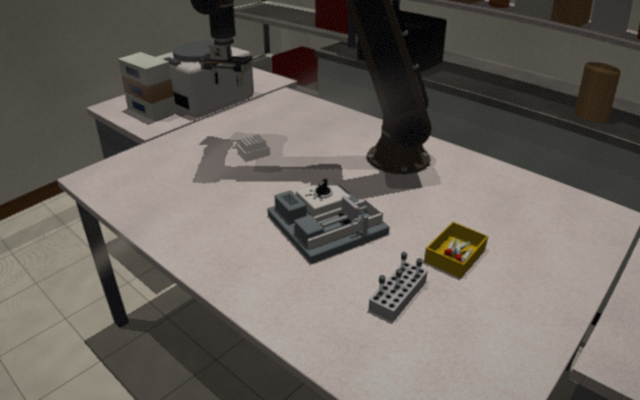

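View pics/side0.png

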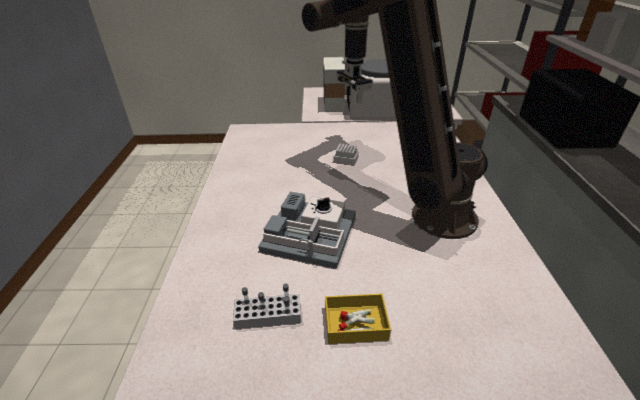

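View pics/wrist0.png

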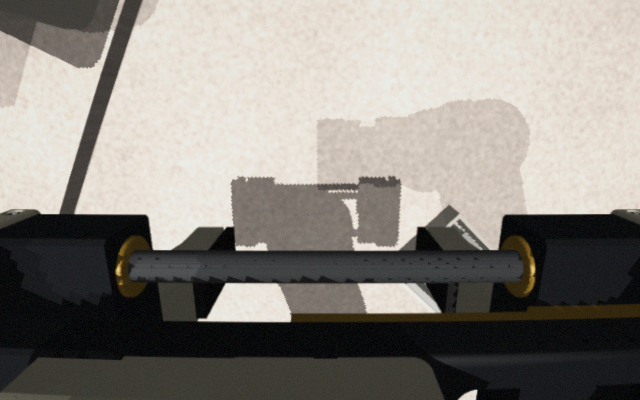

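Scene: the loader is near (328,222), with grey housings at left, the black knob at (322,190) and the channel on the camera side. Side: the loader is at (308,228) and the knob at (322,204). Next is a coarse pose from depth, then a wrist view.

```bash
cat > h.py <<'E'
import numpy as np, cv2
from rig import robot
def K(i,H=400):
    f=H/2/np.tan(np.radians(i["vfov"]/2)); return np.array([[f,0,i["cx"]],[0,f,i["cy"]],[0,0,1]])
def slopes(i,px):
    # the drawing model is the first radial term of OpenCV's
    return cv2.undistortPointsIter(np.float64(px).reshape(-1,1,2),K(i),np.array([i["k1"],0,0,0.]),None,None,(3,50,1e-12)).reshape(-1,2)
def campose(n,p=None,R=None):
    i=robot.camera_info(n)
    if n!="wrist": return i,np.linalg.inv(i["view"])
    T=np.eye(4); T[:3,:3]=R; T[:3,3]=p
    return i,T@i["T_tool_cam"]
def onplane(i,T,px,z):
    s=slopes(i,px); d=np.c_[s,np.ones(len(s))]@T[:3,:3].T; o=T[:3,3]
    return o+d*((z-o[2])/d[:,2])[:,None]
def cloud(i,T,d):
    v,u=np.mgrid[0:400,0:640]; s=slopes(i,np.c_[u.ravel(),v.ravel()])
    P=np.c_[s,np.ones(len(s))]*d.reshape(-1,1)
    return (P@T[:3,:3].T+T[:3,3]).reshape(400,640,3)
def project(i,T,X):
    W=np.linalg.inv(T); return cv2.projectPoints(np.float64(X).reshape(-1,1,3),cv2.Rodrigues(W[:3,:3])[0],W[:3,3],K(i),np.array([i["k1"],0,0,0.]))[0].reshape(-1,2)
E
python3 - <<'E'
from h import *
for n,box in (("scene",(255,170,400,270)),("side",(250,185,365,275))):
    i,T=campose(n); d=np.load(f"pics/{n}0.npy"); C=cloud(i,T,d)
    a,b,c,e=box; P=C[b:e,a:c].reshape(-1,3)
    Q=P[(P[:,2]>.018)&(P[:,2]<.15)]
    r=cv2.minAreaRect(np.float32(Q[:,:2]*1000)); print(n,r,len(Q))
    img=cv2.imread(f"pics/{n}0.png")[b:e,a:c]; cv2.imwrite(f"pics/{n}0c.png",cv2.resize(img,None,fx=5,fy=5,interpolation=2)) 
E
```

```text
scene ((532.7662963867188, 183.1253662109375), (502.64642333984375, 273.0702209472656), 72.5950698852539) 5685
side ((494.281005859375, 79.02664184570312), (281.66217041015625, 269.2893981933594), 72.27611541748047) 4698
```

View pics/side0c.png

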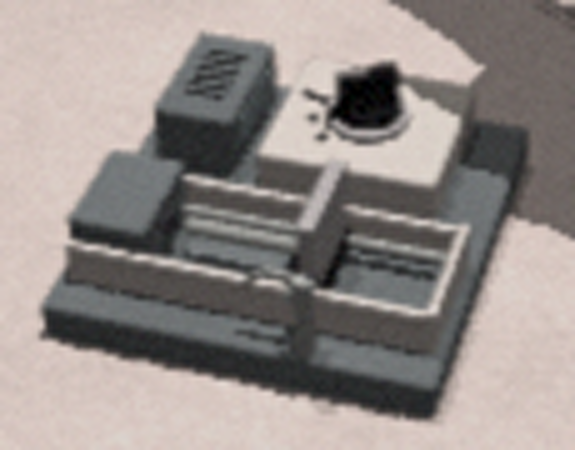

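View pics/scene0c.png

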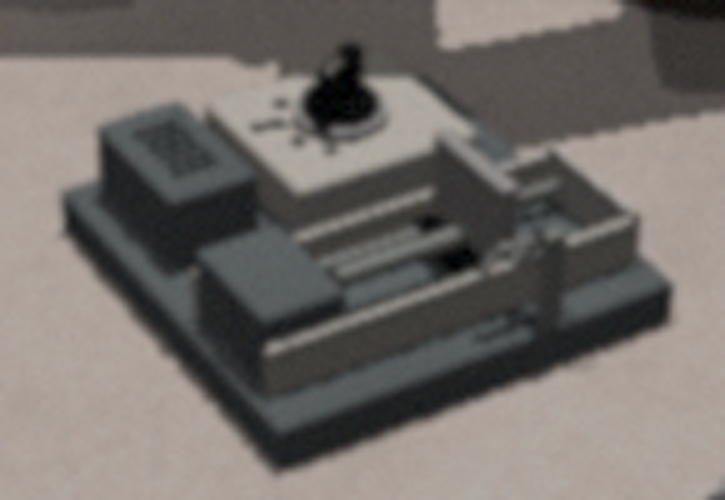

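```bash
cat >> h.py <<'E'
def down(a):
    c,s=np.cos(a),np.sin(a); return np.array([[c,s,0],[s,-c,0],[0,0,-1.]])
E
python3 - <<'E'
from h import *
print(robot.read_tcp_rot().round(3) if hasattr(robot.read_tcp_rot(),'round') else robot.read_tcp_rot())
for a in (0,34,-35,-18,180-18,90-18,-108):
  print(a,robot.ik([.444,.02,.12],down(np.radians(a))),robot.ik([.471,.155,.1],down(np.radians(a))))
for p in ([.42,.08,.36],[.42,.08,.3]): print(robot.ik(p,down(0)))
E
```

```text
[[-0.9   -0.437 -0.001]
 [-0.437  0.9    0.001]
 [ 0.     0.001 -1.   ]]
0 [ 28.1447585    4.56402973 -35.83320474   0.         -49.60276553
  61.8552415 ] [ 40.97195169  10.91166377 -31.30043693   0.         -47.78789931
  49.02804831]
34 [ 28.1447585    4.56402973 -35.83320474   0.         -49.60276553
  95.8552415 ] [ 40.97195169  10.91166377 -31.30043693   0.         -47.78789931
  83.02804831]
-35 [ 28.1447585    4.56402973 -35.83320474   0.         -49.60276553
  26.8552415 ] [ 40.97195169  10.91166377 -31.30043693   0.         -47.78789931
  14.02804831]
-18 [ 28.1447585    4.56402973 -35.83320474   0.         -49.60276553
  43.8552415 ] [ 40.97195169  10.91166377 -31.30043693   0.         -47.78789931
  31.02804831]
162 [  28.1447585     4.56402973  -35.83320474    0.          -49.60276553
 -136.1447585 ] [  40.97195169   10.91166377  -31.30043693    0.          -47.78789931
 -148.97195169]
72 [ 28.1447585    4.56402973 -35.83320474   0.         -49.60276553
 133.8552415 ] [ 40.97195169  10.91166377 -31.30043693   0.         -47.78789931
 121.02804831]
-108 [ 28.1447585    4.56402973 -35.83320474   0.         -49.60276553
 -46.1447585 ] [ 40.97195169  10.91166377 -31.30043693   0.         -47.78789931
 -58.97195169]
[ 37.43827667  -7.44292437 -14.54149348   0.         -82.9014309
  52.56172333]
[ 37.43827667  -6.30072026 -21.13912724   0.         -75.16159301
  52.56172333]
```

```bash
python3 - <<'E'
from h import *
robot.goto([.42,.08,.36],down(0))
p,R=robot.read_position(),robot.read_tcp_rot(); print(robot.read_t(),p)
im,d=robot.grab_frame("wrist"); cv2.imwrite("pics/w1.png",im[:,:,::-1]); np.savez("pics/w1.npz",d=d,p=p,R=R)
E
```

```text
2.6667 [0.42017534 0.07962728 0.35982376]
```

View pics/w1.png

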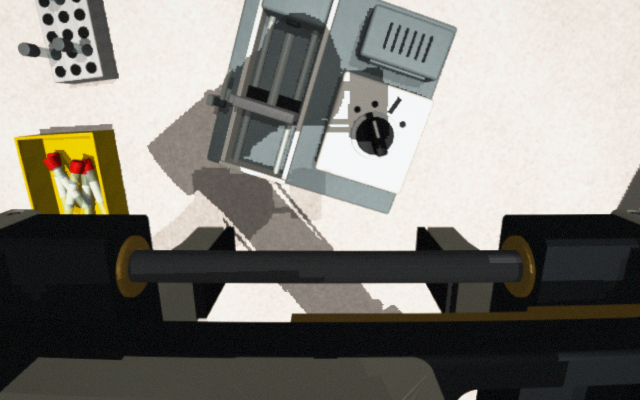

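The wrist view shows the panel with corners near (352,72), (434,98), (396,192) and (317,162). The knob is at (374,134), the bar mark at (395,104), and the plate top runs from (222,97) to (295,117).

```bash
python3 - <<'E'
from h import *
z=np.load("pics/w1.npz"); d=z["d"]; im=cv2.imread("pics/w1.png")
i,T=campose("wrist",z["p"],z["R"]); C=cloud(i,T,d)
roi=np.zeros((400,640),bool); roi[0:212,205:460]=1
Z=C[...,2]
def rect(m,nm):
    Q=C[m][:,:2]*1000; r=cv2.minAreaRect(np.float32(Q)); print(nm,len(Q),np.round(r[0],1),np.round(r[1],1),round(r[2],1),"zmed",np.median(C[m][:,2]).round(4)); return r
k=cv2.morphologyEx
panel=roi&(abs(Z-.065)<.006); panel[:, :315]=0
panel=k(panel.astype(np.uint8),cv2.MORPH_OPEN,np.ones((3,3)))>0; rect(panel,"panel depth")
w=(im.min(2)>200)&roi; w[:, :315]=0;w[:70]=0
n,l,s,c=cv2.connectedComponentsWithStats(w.astype(np.uint8)); b=1+np.argmax(s[1:,4]); cn=cv2.findContours((l==b).astype(np.uint8),0,2)[0][0]
X=onplane(i,T,cn.reshape(-1,2),.065); r=cv2.minAreaRect(np.float32(X[:,:2]*1000)); print("panel col",r)
pl=roi&(Z>.098)&(Z<.116); 
n,l,s,c=cv2.connectedComponentsWithStats(pl.astype(np.uint8)); print(s,c)
for j in range(1,n):
    if s[j,4]>20: rect(l==j,"hi%d"%j)
dk=roi&(Z>.073)&(Z<.083); dk[:, :340]=0;dk[:100]=0; rect(dk,"disc")
ho=roi&(abs(Z-.08)<.005)&(np.arange(400)[:,None]<70); 
n,l,s,c=cv2.connectedComponentsWithStats(ho.astype(np.uint8))
for j in range(1,n):
    if s[j,4]>60: rect(l==j,"housing")
bs=roi&(abs(Z-.03)<.004); rect(bs,"base")
cv2.imwrite("pics/w1c.png",cv2.resize(im[60:200,310:450],None,fx=4,fy=4,interpolation=2))
cv2.imwrite("pics/w1z.png",(np.clip(Z[0:220,180:480]/.12,0,1)*255).astype(np.uint8).repeat(2,0).repeat(2,1))
E
```

```text
panel depth 7975 [487.6  23.5] [157.9 203.5] 72.3 zmed 0.0653
panel col ((428.2373962402344, -2.1761703491210938), (185.47906494140625, 188.46791076660156), 5.055964469909668)
[[     0      0    640    400 254875]
 [   232     96     63     28    698]
 [   368    119     20     38    427]] [[319.5568769  199.85026778]
 [263.25931232 109.4512894 ]
 [377.48477752 137.62529274]]
hi1 698 [480.  149.4] [72.4 12.2] 72.1 zmed 0.108
hi2 427 [447.2  16.6] [43.9 13.1] 16.8 zmed 0.107
disc 719 [446.5  17.4] [54.4 52.7] 69.7 zmed 0.0794
housing 1316 [588.6 110.7] [81.4 29.2] 89.4 zmed 0.0799
housing 4301 [556.1 -17.9] [100.   62.2] 71.8 zmed 0.0803
base 15792 [497.6  75.6] [275.8 270.9] 72.3 zmed 0.0302
```

View pics/w1c.png

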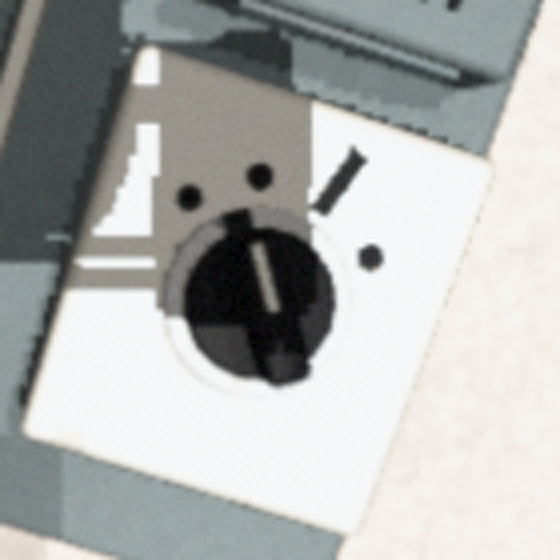

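View pics/w1z.png

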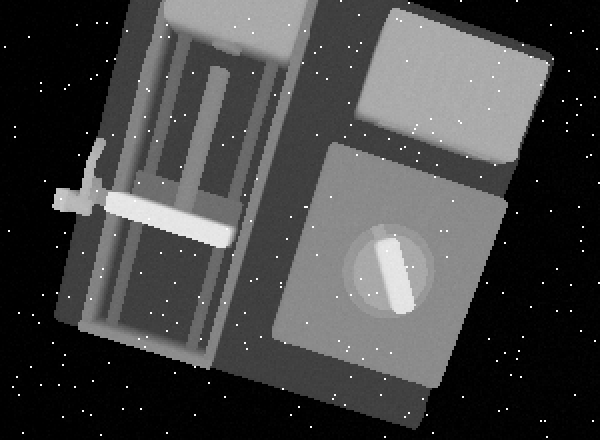

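The bar is 43.9 x 13.1 mm with its top at 107 mm and the plate is 72.4 x 12.2 mm at 108 mm, so both sizes agree with the brief. The base yaw is -17.7°. The pointer is at +17°, though, which gives q≈0.3, between two detents. I'll take a closer look before gripping.

```bash
python3 - <<'E'
from h import *
robot.goto([.447,.084,.2],down(np.radians(-90)))
p,R=robot.read_position(),robot.read_tcp_rot(); print(robot.read_t(),p)
im,d=robot.grab_frame("wrist"); cv2.imwrite("pics/w2.png",im[:,:,::-1]); np.savez("pics/w2.npz",d=d,p=p,R=R)
i,T=campose("wrist",p,R);C=cloud(i,T,d);Z=C[...,2]
near=np.hypot(C[...,0]-.447,C[...,1]-.017)<.035
for lo,hi in ((.098,.112),(.073,.084),(.084,.098)):
    m=(near&(Z>lo)&(Z<hi)).astype(np.uint8); m=cv2.morphologyEx(m,cv2.MORPH_OPEN,np.ones((3,3)))>0
    if m.any():
        Q=C[m]; print(lo,m.sum(),cv2.minAreaRect(np.float32(Q[:,:2]*1000)),np.median(Q[:,2]))
E
```

```text
4.0917 [0.44730871 0.08401186 0.20033548]
0.098 1218 ((447.2250671386719, 16.699024200439453), (43.96006774902344, 14.077835083007812), 16.707752227783203) 0.10707256216536121
0.073 1847 ((447.2530212402344, 16.71525764465332), (47.97954177856445, 47.227821350097656), 62.22373580932617) 0.07926163912174161
```

View pics/w2.png

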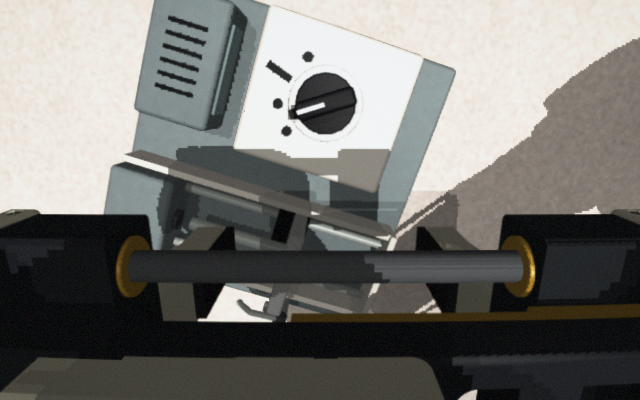

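The closer view agrees with the first. The axis is at (0.4472, 0.0167), the bar is at 16.7°, and the pointer at (292,112) sits between the two dots (278,103) and (286,131). So the knob is at q≈0.3 and has to turn about 0.9 rad clockwise, to a bar angle of -34.9°. I'll grip and turn it.

```bash
python3 - <<'E'
from h import *
c=[.4472,.0167]; r=np.radians
robot.goto(c+[.16],down(r(16.7)))
robot.move_gripper(.45)
robot.servo_line(c+[.085],speed=.08)
print(robot.read_t(),robot.read_position(),robot.read_force())
robot.move_gripper(0.0)
print(robot.read_grip_width()*88,robot.read_force(),robot.read_ft_torque())
for a in (0,-17,-34.9):
    robot.goto(c+[.085],down(r(a))); print(a,robot.read_t(),robot.read_grip_width()*88,np.round(robot.read_force(),1),np.round(robot.read_ft_torque(),2))
R=robot.read_tcp_rot(); print(np.degrees(np.arctan2(R[1,0],R[0,0])))
robot.dwell(.2)
robot.move_gripper(.45)
robot.servo_line(c+[.17],speed=.15)
robot.goto([.447,.084,.2],down(r(-90)))
p,R=robot.read_position(),robot.read_tcp_rot(); print(robot.read_t(),p)
im,d=robot.grab_frame("wrist"); cv2.imwrite("pics/w3.png",im[:,:,::-1]); np.savez("pics/w3.npz",d=d,p=p,R=R)
i,T=campose("wrist",p,R);C=cloud(i,T,d);Z=C[...,2]
near=np.hypot(C[...,0]-.447,C[...,1]-.017)<.035
m=(near&(Z>.098)&(Z<.112)).astype(np.uint8); m=cv2.morphologyEx(m,cv2.MORPH_OPEN,np.ones((3,3)))>0
print(cv2.minAreaRect(np.float32(C[m][:,:2]*1000)))
E
```

```text
7.925 [0.44757584 0.01683419 0.08540103] [-0.35994593  0.62711891  0.49666029]
13.940928756235119 [-3.04484571  4.42439563  3.57837641] [1.49150441 1.2095403  0.02007363]
0 8.85 13.767661073629991 [-3.6  5.   3.2] [1.65 1.32 0.01]
-17 9.2333 13.911390844999636 [-2.9  5.5  3.4] [ 1.88  1.42 -0.05]
-34.9 9.6333 13.784227272099228 [-4.2  5.2  3.1] [2.07 1.43 0.04]
-34.93285178135183
12.25 [0.44663123 0.08372771 0.19920073]
((447.2051086425781, 16.648021697998047), (14.07632827758789, 44.067440032958984), 54.87528991699219)
```

View pics/w3.png

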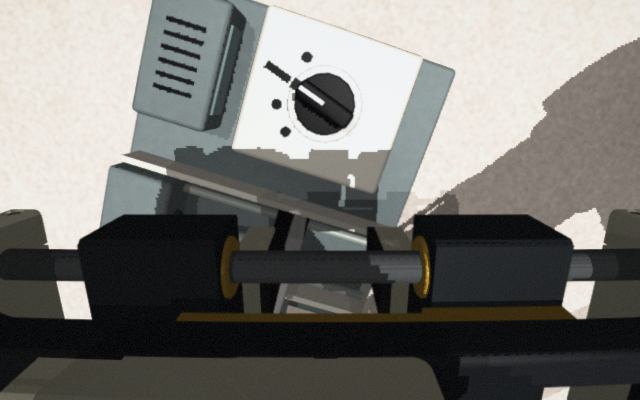

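The bar is now at -35.1° and the pointer is in line with the long bar mark (282,72), so the knob is done. Next is the plate: its front face centre is at (0.4743, 0.1512), against (0.4745, 0.1512) predicted from the base. I'll push with the fingers shut.

```bash
python3 - <<'E'
from h import *
a=np.radians(-17.8); u=np.array([np.cos(a),np.sin(a),0]); f=np.array([.4743,.1512,.080])
at=lambda s,z=.080: list(f[:2]+u[:2]*s)+[z]
robot.move_gripper(0.0)
robot.goto(at(-.038,.17),down(a))
robot.servo_line(at(-.038),speed=.1)
F0=np.array(robot.read_force()); print(robot.read_t(),F0)
fx=lambda:-(np.array(robot.read_force())-F0)@u
s=-.038; con=None
while s<.0:
    s+=.002; robot.servo_line(at(s),speed=.04); g=fx()
    pos=(np.array(robot.read_position())-f)@u
    if g>2.5: print("contact",s,pos,g,robot.read_t()); break
E
```

```text
15.2 [1.0029048  0.41041839 0.63135113]
contact -0.00999999999999998 -0.010496168282150655 6.47321383352612 18.7
```

```bash
python3 - <<'E'
from h import *
a=np.radians(-17.8); u=np.array([np.cos(a),np.sin(a),0]); f=np.array([.4743,.1512,.080])
at=lambda s,z=.080: list(f[:2]+u[:2]*s)+[z]
F0=np.array([1.0,.41,.63])
for s in (0,.01,.02,.025,.03,.035,.04,.043,.045):
    robot.servo_line(at(s),speed=.04)
    F=np.array(robot.read_force())-F0; print(s,((np.array(robot.read_position())-f)@u).round(4),(-F@u).round(1),F.round(1),robot.read_t())
robot.dwell(.3)
print(((np.array(robot.read_position())-f)@u).round(4),robot.read_position(),robot.read_force())
p,R=robot.read_position(),robot.read_tcp_rot()
for n in ["scene","side","wrist"]:
    im,d=robot.grab_frame(n); cv2.imwrite(f"pics/{n}4.png",im[:,:,::-1]); np.save(f"pics/{n}4.npy",d)
    i,T=campose(n,p,R); C=cloud(i,T,d)
    L=(C[...,:2]-np.array([.4976,.0756])); x=L@u[:2]; y=L@np.array([-u[1],u[0]]); Z=C[...,2]
    m=(Z>.103)&(Z<.112)&(abs(y-.065)<.035)&(x>-.06)&(x<.06)&(d>0)
    if m.sum()>5: print(n,m.sum(),np.percentile(x[m],[2,20,50,80,98]).round(4))
    m=(Z>.1)&(Z<.112)&(np.hypot(C[...,0]-.447,C[...,1]-.017)<.03)
    if m.sum()>5: print(n,"knob",cv2.minAreaRect(np.float32(C[m][:,:2]*1000)))
for n,(a1,b,c,e) in dict(scene=(255,150,400,270),side=(250,165,365,275)).items():
    cv2.imwrite(f"pics/{n}4c.png",cv2.resize(cv2.imread(f"pics/{n}4.png")[b:e,a1:c],None,fx=5,fy=5,interpolation=2))
E
```

```text
0 -0.0006 6.9 [-6.3  2.7  4.6] 19.1
0.01 0.0093 8.2 [-7.7  3.   3.9] 19.5
0.02 0.0189 11.7 [-10.6   5.3   6. ] 19.9
0.025 0.0239 10.1 [-9.1  4.6  5.3] 20.175
0.03 0.0289 10.6 [-9.6  4.7  5.5] 20.45
0.035 0.0338 11.2 [-10.4   4.2   6.1] 20.725
0.04 0.0387 11.9 [-11.    4.5   5.5] 21.0
0.043 0.0416 12.1 [-11.    5.3   6.3] 21.25
0.045 0.0436 11.5 [-10.4   5.2   6. ] 21.5
0.0435 [0.51571227 0.13795193 0.07995877] [-10.11676527   5.06226775   6.27017856]
scene 87 [-0.0018  0.0093  0.0152  0.0203  0.0232]
scene knob ((458.95831298828125, 17.932125091552734), (8.115487098693848, 28.73545265197754), 58.22517013549805)
side knob ((441.2478332519531, 23.41781234741211), (14.073168754577637, 34.805442810058594), 54.54695129394531)
wrist 940 [0.0079 0.0122 0.0166 0.0203 0.0215]
```

View pics/side4c.png

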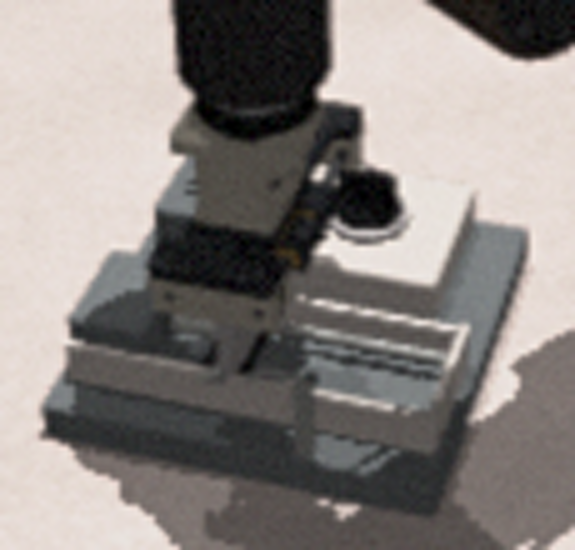

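View pics/scene4c.png

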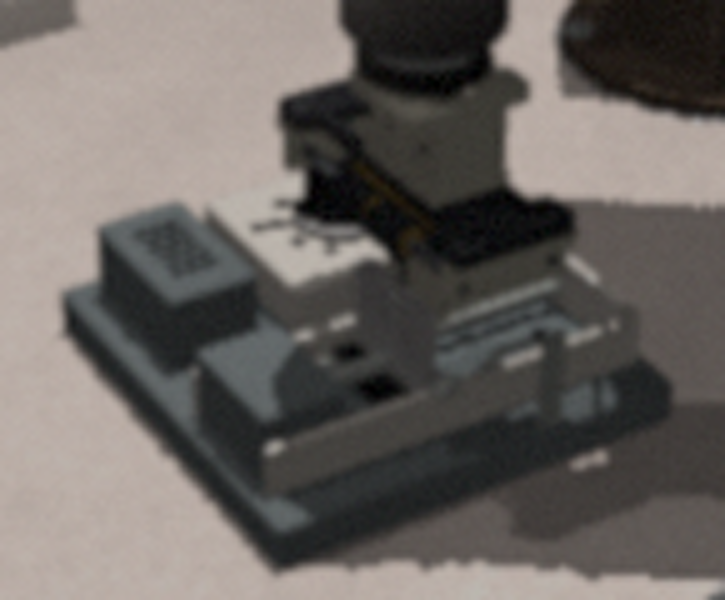

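View pics/wrist4.png

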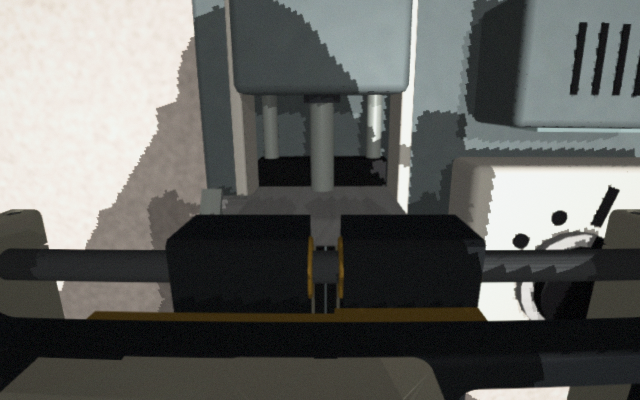

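The plate's rear face is at loader x ≈ 0.0215, against -0.033 at rest, so it has travelled about 54 mm. The force peaked at 11.7 N on the pawl, dropped after the click, and is now about 11.5 N. The knob still reads -35.5° and the racks are untouched, so I'm handing in.

```bash
python3 -c "
from rig import robot
print(robot.read_position(),robot.read_force(),robot.read_t()); robot.job_done()"
```

```text
[0.51570181 0.13793914 0.07994191] [-9.8034015   5.87893185  6.84513248] 21.95
the job is handed in; nothing more can be done
```

I turned the selector knob to the long-bar loading position, then pushed the follower plate back past its pawl. I handed the job in at 22.0 s with the shut fingers still pressing on the plate.

- **Knob:** It started at about q = 0.30, halfway between two detents, not at 0 or 0.6 as the brief says. I turned it by its measured angle instead. After release the bar lay at -35.1° (target -34.9°), in line with the long mark. A coarser side view during the push read -35.5°.
- **Plate:** Its travel is about 54 mm from both the finger position and the depth image; held open starts at 46 mm and the rear stop is at 60 mm. The push force rose to 11.7 N at the pawl, dropped after it, and was about 11 N at the end.
- **Other objects:** I saw no contact with the card rack, tube bin or tube rack, but I did not measure their positions again at the end. An upward force of about 6 N on the tool remained during the push; I took it to be friction on the plate and did not look into it.

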